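# Load the drainer with the washing-up

### The arm

A 6-joint arm with a two-finger parallel gripper is mounted at the origin on the work surface. World frame = base frame: x ahead of the robot, y to its left, z up, the work surface at z = 0. Lengths are in mm, angles in rad, forces in N, time in s.
With the tool pointing down it reaches from about 300 to 775 mm from the base axis. Payload 14.6 kg.
Tool frame: the origin (TCP) lies midway between the tips of the shut fingers; the grasp point (between the pads) lies 19 mm behind it; y points along the fingers, z is the direction in which the jaws open and shut, and the axes are right-handed (so a half turn about y gives the same grasp; the last joint's range is limited). The gripper opens to 94 mm and grips with 3 to 60 N. Pads are 16 mm wide; open, the fingers measure 119 mm over their backs; the gripper's body (75 mm by 177 mm) begins 78 mm behind the grasp point.
Start: joints at [1.064, 0.3, 1.521, -0, 1.321, -0.067], TCP at [234.163, 497.651, 205.446] pointing down, gripper open.
Joint ranges: [-3.03, 3.03], [-0.79, 2.21], [0.23, 2.52], [-1.04, 4.18], [0, 3.07], [-2.55, 2.55]. Speed limits (rad/s): [2.22, 2.22, 2.57, 3.14, 3.14, 3.14].

### API

Orientations are given as [roll, pitch, yaw] about the fixed x, y, z axes, in that order (R = Rz(yaw) Ry(pitch) Rx(roll)).
In Python, from cell import manip gives the robot as it stands.
- The arm moves only by the tool play_rows, never from a script. Its argument "series" is a list of rows, each a list of 3 entries, a list of its own where there are three numbers: the shift along the tool's x, y, z in m, then the turn about the tool's y in rad, then the closure, from 0 (fully open) to 1 (shut). In form: [[[dx, dy, dz], twist, grip], ...]. A call has 1 to 20 rows; each row is the pose to reach, as a shift and turn from the pose measured when the call began, along the tool's axes at that moment; what a row does not reach only later rows make up. A row lasts 1/10 s, in which the tool goes at most 50 mm and 8.59 degrees, less where a joint would pass 70% of its speed; a pose out of reach is approached as far as the arm can. A call with a gripper value outside its range is refused whole. The fingers move at their own pace and stop on an object; "squeeze" is the grip in N (left out, the last holds). Time passes only in rows, so rows that repeat a pose let the fingers close. It gives the time, the measured TCP pose, the force and the opening at its end, in the units of the state.
- manip.read_state(): the state, without advancing time (a new reading comes with each control period).
- manip.camera(name): name is "side" or "top"; returns the picture (420x560x3 uint8, red, green, blue); there is no depth.
- manip.camera_params(name): a dict with "K" (3x3 intrinsics, pixels), "dist_coeffs" ([k1, k2, p1, p2, k3] as OpenCV has them; the pictures are not rectified), "rvec" (rotation vector, rad) and "tvec" (3), from world to camera coordinates, as OpenCV has them. Camera axes: x right, y down, z forward; pixel columns grow to the right and rows downward; lengths in mm; the calibration is good to about 2 mm. A picture is of the moment at which its call begins. camera_params takes no time and is no camera call.
- manip.sign_off(): hands the job in, once; it reports no verdict.
The state is a dict: "clock": time; "joints": joint angles; "qd": joint speeds; "effort": joint torques, N m; "eef_pos": TCP position; "eef_rot": TCP orientation; "wrist_force": force on the tool from outside, world axes, zero at the start; "moment": the same for the moment, N m; "finger_gap": finger opening in mm.
Only numpy, scipy, OpenCV 4.12 (cv2) and the standard library are available. Lean on these libraries where they do the work, as an engineer would, in place of code of your own. Each camera call takes 0.05 s, during which the arm holds its last target. There are 200 camera calls.

### The job

Put the washed things to dry in the folding drainer, each in its own bay and set down, not dropped: the slotted spoon lengthwise in the open-ended trough near its middle, the terracotta cup with the handle upright inside the round hoop, and the enamel lid with the round knob flat, knob up, inside the square rim. Leave the look-alikes (the solid spoon, the flower pot, the lid with the bar handle) where they are, and let go of everything at the end.

Things in the scene. Friction and masses are not known exactly. Their poses are not given: they have to be found in the camera images.
- spoon_slotted: Slotted spoon: open slots right through the bowl. Dark steel, 190 mm long, 0.09 kg, lying flat. Origin at counter level under the handle; x along the spoon to the bowl, z up. Handle: straight bar 12 mm wide, x = -95 to +29 mm, underside 8 and top 22 mm above the origin. Oval bowl 74 x 56 mm, 9 mm high, x = +22 to +96 mm. Balances within 5 mm of the origin.
- spoon_solid: Solid spoon: closed bowl, a look-alike that stays. Dark steel, 190 mm long, 0.09 kg, lying flat. Origin at counter level under the handle; x along the spoon to the bowl, z up. Handle: straight bar 12 mm wide, x = -95 to +29 mm, underside 8 and top 22 mm above the origin. Oval bowl 74 x 56 mm, 9 mm high, x = +22 to +96 mm. Balances within 5 mm of the origin.
- cup: Bare terracotta cup with a loop handle, 72 mm tall, outside diameter 54 mm at the foot and 58 mm at the rim, wall 3.5 mm, open at the top, 0.16 kg, standing upright. Origin: centre of its underside, z up. The handle sticks out towards +y to 51 mm from the axis, between 22 and 60 mm height: grip the body along the cup's x axis, near the top.
- flowerpot: Bare terracotta flower pot, no handle, 68 mm tall, with a thick stepped rim band 66 mm across and a dark drain hole in the floor. Origin: centre of its underside. A look-alike that stays where it is.
- lid_knob: White enamel lid with blue rim, 80 mm across, 0.12 kg, lying flat; black grip on top. Origin: centre of its underside, z up. The disc is 4 mm high at the rim and 13 mm at the middle. Grip: a round knob 26 mm across, from 26 to 48 mm above the origin, on a 14 mm neck.
- lid_bar: White enamel lid with blue rim, 80 mm across, 0.12 kg, lying flat; black grip on top. Origin: centre of its underside, z up. The disc is 4 mm high at the rim and 13 mm at the middle. Grip: a straight bar 56 mm long (x) and 12 mm wide, 31 to 41 mm above the origin, on two posts. A look-alike that stays where it is.
- bay_trough: Trough for the spoon: two straight rails along the bay's x axis 82 mm apart inside, tops 14 mm above the origin; ends open, the spoon sticks out. White rim, grey floor, fixed on the white folding drainer (slab 160 x 366 x 12 mm), bays 118 mm apart in any order along its y. Origin: centre of underside, 12 mm above the counter; floor plate 150 (x) x 112 (y) x 4 mm, so things rest 4 mm above the origin.
- bay_ring: Hoop for the cup: a round rim about the origin, 86 mm inside and 94 mm outside diameter, top 18 mm above the origin. White rim, grey floor, fixed on the white folding drainer (slab 160 x 366 x 12 mm), bays 118 mm apart in any order along its y. Origin: centre of underside, 12 mm above the counter; floor plate 150 (x) x 112 (y) x 4 mm, so things rest 4 mm above the origin.
- bay_tray: Square for the lid: a closed square rim about the origin, 104 x 104 mm inside, 4 mm thick, top 14 mm above the origin. White rim, grey floor, fixed on the white folding drainer (slab 160 x 366 x 12 mm), bays 118 mm apart in any order along its y. Origin: centre of underside, 12 mm above the counter; floor plate 150 (x) x 112 (y) x 4 mm, so things rest 4 mm above the origin.

How it is judged:
By the outcome, as a careful person would: the job done as asked, in the order asked, and still so for the second after the job is handed in, with the robot touching nothing.
It also fails if it takes over 96 s, if anything falls off the work surface, if the arm or the gripper's body presses on something with over 40 N, if the wrist force passes 120 N, or if a joint passes its speed limit or range.

## Working session

There is one attempt and no reset: what is moved stays moved. The work goes in short steps, Python scripts to look and compute and a tool call to move; the robot and the scene stay as the last step left them, time stands still between calls to the robot, and variables do not carry over. Pictures are saved under pics/ and viewed, about 12 in all and at most 16, crops included, and the job is handed in when it is done.

Besides the shell and the picture viewer there is one more tool, called after "Emit:" by a JSON object that holds its "op" and its "data". play_rows: Moves the arm, as the interface text tells. Its arguments: {"type":"object","properties":{"series":{"type":"array","items":{"type":"array"}},"squeeze":{"type":"number"}},"required":["series"]}

```bash
ls; mkdir -p pics; python3 - <<'E'
from cell import manip
import cv2,numpy as np
print(manip.read_state())
for n in("side","top"):
    im=manip.camera(n); cv2.imwrite(f"pics/{n}0.png",im[:,:,::-1]); p=manip.camera_params(n); print(n,p)
    R=cv2.Rodrigues(np.array(p['rvec'],float))[0]; print(-R.T@np.array(p['tvec'],float).ravel())
E
```

```text
pics
{'clock': 0.0, 'joints': array([ 1.06438691e+00,  3.00469921e-01,  1.52160302e+00, -4.27669611e-05,
        1.32069271e+00, -6.65905025e-02]), 'qd': array([ 0.0012978 , -0.00083126, -0.00058754, -0.00074759,  0.00072584,
       -0.00136435]), 'effort': array([-1.61926910e-04, -5.31807232e+01, -3.52740562e+01,  7.08675524e-02,
        2.44271639e-02, -1.54728909e-04]), 'eef_pos': array([234.05287144, 497.41436637, 204.87769629]), 'eef_rot': array([-1.57196948e+00,  3.67208139e-05, -4.39808323e-01]), 'wrist_force': array([-0.15306258, -0.64270536,  0.49738142]), 'moment': array([ 0.00728351, -0.02073322,  0.01396559]), 'finger_gap': 93.60300854691796}
side {'K': array([[380.31058608,   0.        , 282.10260386],
       [  0.        , 380.31058608, 203.94914369],
       [  0.        ,   0.        ,   1.        ]]), 'dist_coeffs': array([-0.04166739,  0.        ,  0.        ,  0.        ,  0.        ]), 'rvec': array([ 2.0727654 , -0.45060795,  0.27381435]), 'tvec': array([-462.10869593,  140.40897236,  671.28515113])}
[ 200.53755302 -649.60921503  470.82421145]
top {'K': array([[502.66741936,   0.        , 283.55065437],
       [  0.        , 502.66741936, 218.17837455],
       [  0.        ,   0.        ,   1.        ]]), 'dist_coeffs': array([-0.14413335,  0.        ,  0.        ,  0.        ,  0.        ]), 'rvec': array([ 2.13643285, -2.09811746,  0.18396435]), 'tvec': array([   1.80032081,  519.38543296, 1327.2713487 ])}
[ 263.94346352   -9.60788619 1400.59103195]
```

View pics/top0.png

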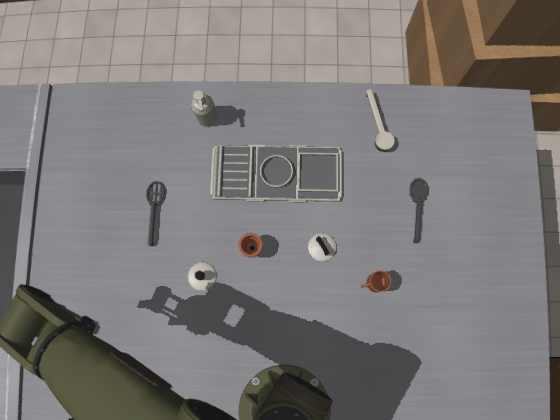

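View pics/side0.png

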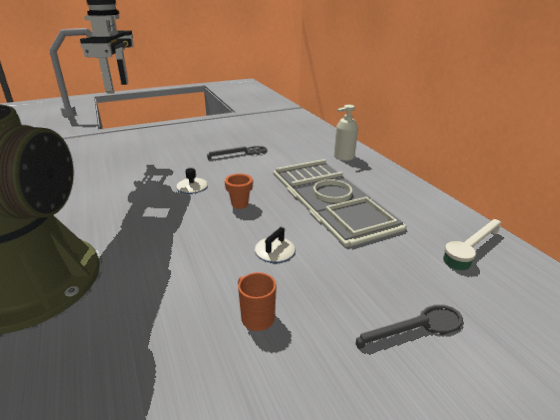

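```bash
cat > h.py <<'E'
import cv2,numpy as np
try:
    from cell import manip
except Exception: pass
def cam(n):
    p=manip.camera_params(n);R=cv2.Rodrigues(np.array(p['rvec'],float))[0]
    return np.array(p['K']),np.array(p['dist_coeffs']),R,np.array(p['tvec'],float).ravel()
def ray(n,uv):
    K,D,R,t=cam(n);q=cv2.undistortPoints(np.array(uv,float).reshape(-1,1,2),K,D).reshape(-1,2)
    return -R.T@t,np.c_[q,np.ones(len(q))]@R
def plane(n,uv,z):
    c,d=ray(n,uv);return c+d*((z-c[2])/d[:,2])[:,None]
def tri(a,ua,b,ub):
    c1,d1=ray(a,ua);c2,d2=ray(b,ub);out=[]
    for p,q in zip(d1,d2):
        s=np.linalg.lstsq(np.c_[p,-q],c2-c1,rcond=None)[0];A=c1+p*s[0];B=c2+q*s[1]
        out.append(np.r_[(A+B)/2,np.linalg.norm(A-B)])
    return np.array(out)
def snap(n,f,box=None,s=1):
    im=manip.camera(n)[:,:,::-1].copy();cv2.imwrite(f"pics/{f}_full.png",im)
    if box:
        u,v,w,h=box;im=cv2.resize(im[v:v+h,u:u+w],None,fx=s,fy=s,interpolation=cv2.INTER_CUBIC)
    cv2.imwrite(f"pics/{f}.png",im)
def px(n,P):
    K,D,R,t=cam(n);return cv2.projectPoints(np.array(P,float).reshape(-1,1,3),cv2.Rodrigues(R)[0],t,K,D)[0].reshape(-1,2)
E
python3 - <<'E'
import cv2
t=cv2.imread('pics/top0.png');s=cv2.imread('pics/side0.png')
cv2.imwrite('pics/tc.png',cv2.resize(t[130:300,140:440],None,fx=2.6,fy=2.6,interpolation=cv2.INTER_CUBIC))
cv2.imwrite('pics/sc.png',cv2.resize(s[130:350,140:480],None,fx=2.3,fy=2.3,interpolation=cv2.INTER_CUBIC))
E
```

```text
(no output)
```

View pics/tc.png

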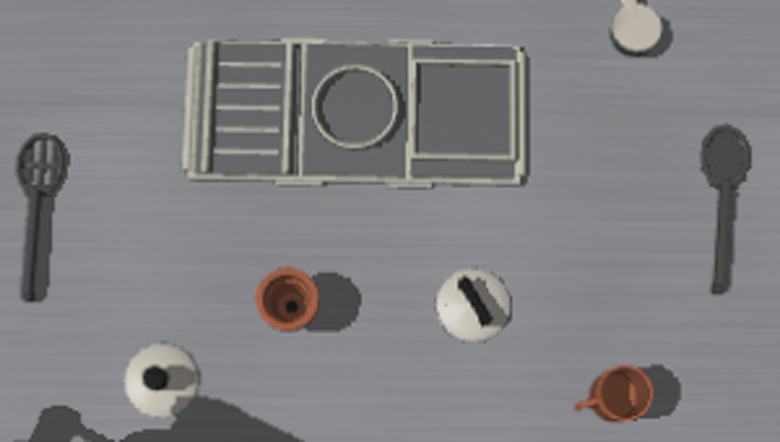

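View pics/sc.png

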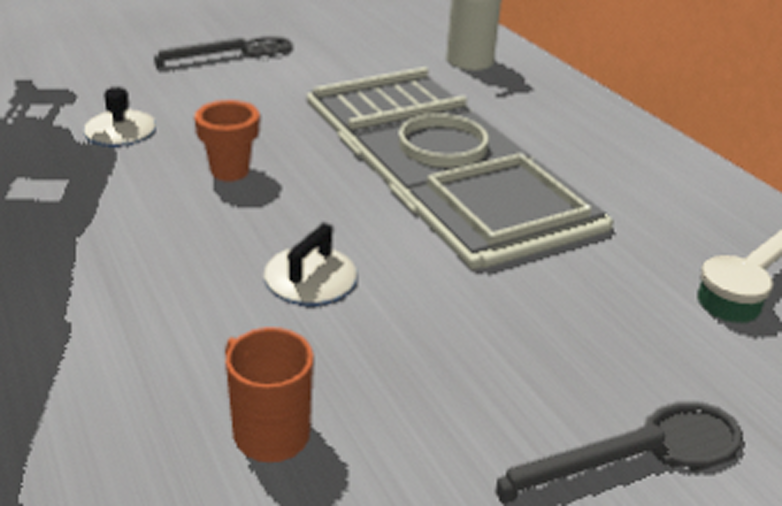

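```bash
python3 - <<'E'
from h import *
np.set_printoptions(precision=1,suppress=True)
T=lambda l:np.array(l)/2.6+[140,130]
S=lambda l:np.array(l)/2.3+[140,130]
names=['ring rim c','knob','cup rim c','sp end','sp tip','tray rim near-left(-x,+y)','tray rim far right','trough near inner end?']
t=T([[356,106],[155,378],[622,392],[34,296],[43,133],[411,157],[517,61]]);s=S([[444,136],[117,98],[270,357],[160,58],[292,46],[493,233],[529,157]])
s[-2:]=S([[493,233],[525,157]])
for n,r in zip(names,tri('top',t,'side',s)):print(n,r)
im=cv2.imread('pics/top0.png');hsv=cv2.cvtColor(im,cv2.COLOR_BGR2HSV)
# blobs
def blob(m,u0,v0,u1,v1):
    k=np.zeros_like(m);k[v0:v1,u0:u1]=m[v0:v1,u0:u1]
    c=max(cv2.findContours(k,cv2.RETR_EXTERNAL,cv2.CHAIN_APPROX_NONE)[0],key=cv2.contourArea);return c
dark=(hsv[...,2]<75).astype(np.uint8)
c=blob(dark,140,170,175,255);P=plane('top',c.reshape(-1,2),15)
r=cv2.minAreaRect(P[:,:2].astype(np.float32));print('spoon',r)
for lo,hi in((380,480),):
  pass
vx=cv2.fitLine(P[:,:2].astype(np.float32),cv2.DIST_L2,0,.01,.01).ravel();print(vx)
pp=P[:,:2];
for x in range(int(pp[:,0].min()),int(pp[:,0].max()),12):
    q=pp[abs(pp[:,0]-x)<4]; print(x,q[:,1].min(),q[:,1].max())
red=((hsv[...,0]<12)&(hsv[...,1]>120)&(hsv[...,2]>60)).astype(np.uint8)
c=blob(red,355,260,400,300);P=plane('top',c.reshape(-1,2),72)[:,:2];print('cup extents y',P.min(0),P.max(0))
i=P[:,1].argmax();print('handle tip(z~45)',plane('top',c.reshape(-1,2)[i:i+1],45))
wh=((hsv[...,1]<60)&(hsv[...,2]>170)).astype(np.uint8)
blk=(hsv[...,2]<40).astype(np.uint8)
c=blob(blk,185,255,215,290);P=plane('top',c.reshape(-1,2),48)[:,:2];print('knob',P.min(0),P.max(0))
E
```

```text
ring rim c [660.1  32.5  29.1   1.9]
knob [360.6 236.   40.6   3.6]
cup rim c [ 352.  -245.8   70.     2. ]
sp end [447.1 376.8  17.3   3.2]
sp tip [633.7 383.8  -0.    3.4]
tray rim near-left(-x,+y) [647.9 -42.8 -48.2  57.3]
tray rim far right [ 671.1 -124.8   90.6   48.2]
spoon ((534.342529296875, 374.79547119140625), (183.21969604492188, 52.808074951171875), 4.258854866027832)
[  1.    0.  554.5 379.2]
442 369.2583078289068 389.43497144266576
454 366.73883069591506 389.8083570838453
466 364.57811879491214 385.1534877510939
478 377.0404194210685 385.9128902281002
490 366.4073732516591 386.681699817941
502 366.9670233729753 384.7496186245455
514 364.82298597944833 388.4463397835104
526 377.2012738846404 386.3307097144148
538 375.4701334573595 387.135753791749
550 364.21595015267445 385.02711624948694
562 362.4755363886665 394.63665727128705
574 357.2323229743591 401.5740675221513
586 355.0997560892641 405.38908675158757
598 352.9679405686158 406.27224500896983
610 356.69342502471216 403.76257763445693
622 360.43998801692806 395.78496824946404
cup extents y [ 323.8 -274. ] [ 376.8 -199.3]
handle tip(z~45) [[ 338.1 -203.2   45. ]]
knob [348.5 225.4] [367.5 245.1]
```

```bash
python3 - <<'E'
from h import *
np.set_printoptions(precision=1,suppress=True)
T=lambda l:np.array(l)/2.6+[140,130]
print('rails L in/out top,bot',plane('top',T([[207,42],[207,172],[288,42],[286,172]]),26))
print('ring',plane('top',T([[314,106],[401,106],[356,66],[356,148]]),30))
print('tray',plane('top',T([[415,63],[415,156],[514,63],[514,156]]),26))
im=cv2.imread('pics/top0.png');hsv=cv2.cvtColor(im,cv2.COLOR_BGR2HSV)
c=(hsv[...,2]>150)&(hsv[...,1]<60)
a=im[178:250,140:176];a=cv2.convertScaleAbs(a,alpha=2)
b=cv2.imread('pics/side0.png')[140:165,200:275];b=cv2.convertScaleAbs(b,alpha=2)
a=cv2.resize(a,None,fx=8,fy=8,interpolation=cv2.INTER_NEAREST);b=cv2.resize(b,None,fx=6,fy=6,interpolation=cv2.INTER_NEAREST)
o=np.zeros((576,760,3),np.uint8);o[:576,:288]=a;o[:150,300:750]=b
k=im[262:300,360:395];o[160:540,300:650]=cv2.resize(k,None,fx=10,fy=10,interpolation=cv2.INTER_NEAREST)
cv2.imwrite('pics/z.png',o)
E
```

```text
rails L in/out top,bot [[731.6 199.8  26. ]
 [583.7 192.9  26. ]
 [732.6 109.8  26. ]
 [585.  107.1  26. ]]
ring [[658.3  78.6  30. ]
 [659.8 -16.1  30. ]
 [704.5  33.9  30. ]
 [611.9  31.8  30. ]]
tray [[ 710.3  -30.8   26. ]
 [ 605.   -32.1   26. ]
 [ 712.3 -139.7   26. ]
 [ 606.9 -139.3   26. ]]
```

View pics/z.png

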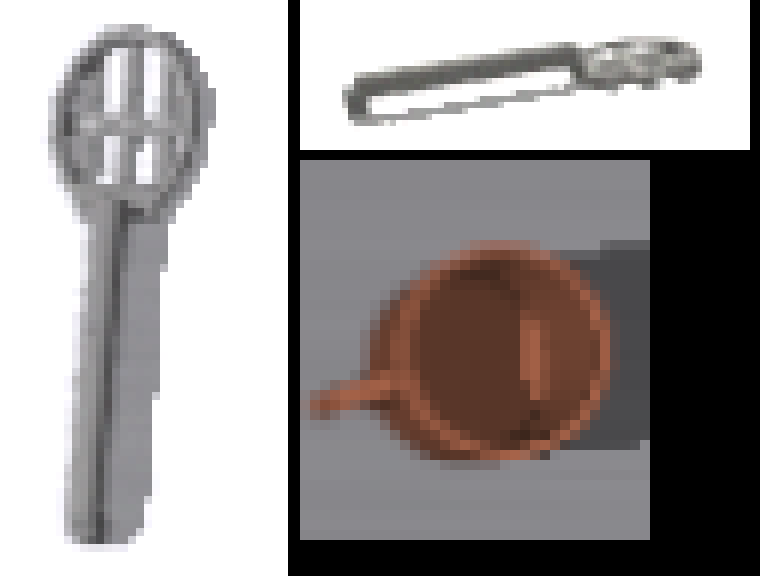

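```bash
python3 - <<'E'
from h import *
np.set_printoptions(precision=3,suppress=True)
im=cv2.imread('pics/top0.png');hsv=cv2.cvtColor(im,cv2.COLOR_BGR2HSV)
m=((hsv[...,2]>140)&(hsv[...,1]<60)).astype(np.uint8);k=np.zeros_like(m);k[140:206,205:348]=m[140:206,205:348]
k=cv2.morphologyEx(k,cv2.MORPH_CLOSE,np.ones((3,3)))
pts=cv2.findNonZero(k)
r=cv2.minAreaRect(plane('top',pts,12)[:,:2].astype(np.float32));print('drainer',r)
print('spoon top line',plane('top',[[150.6,244],[154,206]],22))
print('bowl c',plane('top',[[156.4,193.2]],5))
c=plane('top',[[380.6,281.2]],72)[0];h=plane('top',[[361.2,286.5]],45)[0];print('cup',c,h,h-c,np.hypot(*(h-c)[:2]), 'yaw',np.arctan2(*(h-c)[1::-1])-np.pi/2)
S=lambda l:np.array(l)/6+[200,140]-[50,0]
a=np.array([[(345-300)/6+200,78/6+140],[(575-300)/6+200,48/6+140]]);print('side spoon at z22',plane('side',a,22))
E
```

```text
drainer ((659.9856567382812, 37.1185302734375), (193.47714233398438, 412.62347412109375), 1.1258395910263062)
spoon top line [[444.336 382.824  22.   ]
 [553.267 380.328  22.   ]]
bowl c [[594.733 380.709   5.   ]]
cup [ 349.803 -248.786   72.   ] [ 336.683 -200.987   45.   ] [-13.12   47.799 -27.   ] 49.56669926640969 yaw 0.26787945290038095
side spoon at z22 [[444.946 384.27   22.   ]
 [562.128 375.31   22.   ]]
```

```bash
cat >> h.py <<'E'
from scipy.spatial.transform import Rotation as Rn
def go(x,y,z,yaw):
    s=manip.read_state();R=Rn.from_euler('xyz',s['eef_rot']).as_matrix()
    d=R.T@(np.array([x,y,z])-s['eef_pos']);G=Rn.from_euler('xyz',[-np.pi/2,0,yaw]).as_matrix()
    w=Rn.from_matrix(R.T@G).as_rotvec()
    print('t',round(s['clock'],2),'pos',s['eef_pos'].round(1),'rot',s['eef_rot'].round(3),'gap',round(s['finger_gap'],1),'f',s['wrist_force'].round(1),'j',s['joints'].round(2));print('shift m',(d/1000).round(4),'twist',w.round(3))
E
python3 -c "
from h import *
go(538,381,100,-.02)"
```

```text
t 0.1 pos [234.  497.5 204.9] rot [-1.572  0.    -0.44 ] gap 93.9 f [-0.6 -0.6 -0.5] j [ 1.06  0.3   1.52  0.    1.32 -0.07]
shift m [0.3246 0.1049 0.0241] twist [ 0.001 -0.42  -0.   ]
```

Emit:
{"op": "play_rows", "data": {"series": [[[0.325,0.105,0.024],-0.42,0.3],[[0.325,0.105,0.024],-0.42,0.3],[[0.325,0.105,0.024],-0.42,0.3],[[0.325,0.105,0.024],-0.42,0.3],[[0.325,0.105,0.024],-0.42,0.3],[[0.325,0.105,0.024],-0.42,0.3],[[0.325,0.105,0.024],-0.42,0.3],[[0.325,0.105,0.024],-0.42,0.3],[[0.325,0.105,0.024],-0.42,0.3],[[0.325,0.105,0.024],-0.42,0.3],[[0.325,0.105,0.024],-0.42,0.3],[[0.325,0.105,0.024],-0.42,0.3]]}}

```text
clock: 1.3
eef_pos: [537.7, 381.5, 100.7]
eef_rot: [-1.571, -0.0, -0.018]
wrist_force: [-0.2, -0.5, -0.5]
finger_gap: 65.7
```

```bash
python3 -c "
from h import *
go(538,381,5,-.02)
snap('top','t1',(130,160,60,100),5);snap('side','s1',(170,80,130,100),5)
a=cv2.imread('pics/t1.png');b=cv2.imread('pics/s1.png');o=np.zeros((500,800,3),np.uint8);o[:,:300]=a;o[:,300:800]=b[:,:500];cv2.imwrite('pics/c1.png',o)"
```

```text
t 1.3 pos [537.7 381.5 100.7] rot [-1.571 -0.    -0.018] gap 65.7 f [-0.2 -0.5 -0.5] j [ 0.56  0.64  1.28 -0.    1.22 -0.99]
shift m [ 0.0003  0.0957 -0.0005] twist [0.    0.002 0.   ]
```

View pics/c1.png

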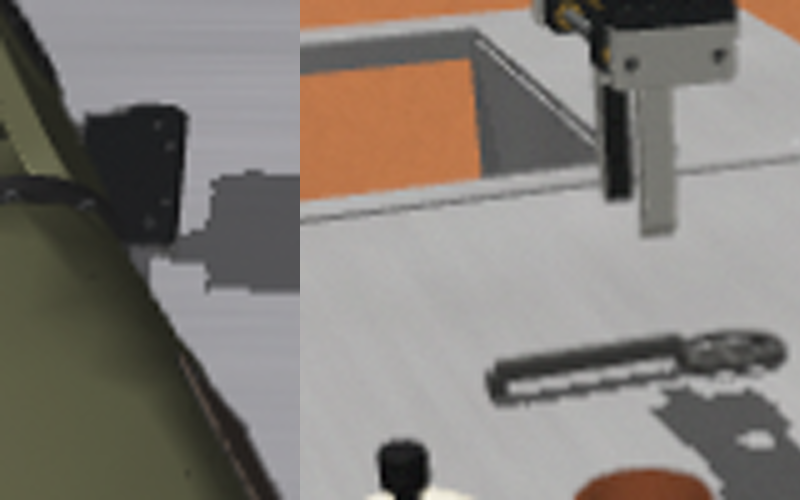

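The gripper (fingers at about 630,150 in the crop) stands over the handle, which runs from (495,385) to (685,345). I'll go down and grip.

Emit:
{"op": "play_rows", "data": {"series": [[[0,0.025,0],0,0.3],[[0,0.05,0],0,0.3],[[0,0.07,0],0,0.3],[[0,0.085,0],0,0.3],[[0,0.093,0],0,0.3],[[0,0.096,0],0,0.3],[[0,0.096,0],0,0.3],[[0,0.096,0],0,0.6],[[0,0.096,0],0,1],[[0,0.096,0],0,1],[[0,0.096,0],0,1],[[0,0.096,0],0,1],[[0,0.096,0],0,1],[[0,0.096,0],0,1],[[0,0.096,0],0,1]], "squeeze": 20}}

```text
clock: 2.9
eef_pos: [537.9, 381.2, 4.4]
eef_rot: [-1.571, -0.0, -0.019]
wrist_force: [-0.1, 1.1, 0.5]
finger_gap: 12.0
```

Emit:
{"op": "play_rows", "data": {"series": [[[0,-0.005,0],0,1],[[0,-0.015,0],0,1],[[0,-0.03,0],0,1],[[0,-0.05,0],0,1],[[0,-0.065,0],0,1],[[0,-0.075,0],0,1],[[0,-0.08,0],0,1],[[0,-0.08,0],0,1],[[0,-0.08,0],0,1]]}}

```text
clock: 3.8
eef_pos: [537.6, 381.1, 83.8]
eef_rot: [-1.572, 0.001, -0.019]
wrist_force: [-0.9, -0.5, 0.3]
finger_gap: 11.6
```

```bash
python3 -c "
from h import *
go(659,151,85,.0)
snap('side','s2',(190,80,150,100),5)"
```

```text
t 3.8 pos [537.6 381.1  83.8] rot [-1.572e+00  1.000e-03 -1.900e-02] gap 11.6 f [-0.9 -0.5  0.3] j [ 0.56  0.65  1.3  -0.    1.19 -0.99]
shift m [ 0.1257 -0.0011 -0.2278] twist [ 0.001 -0.019 -0.001]
```

View pics/s2.png

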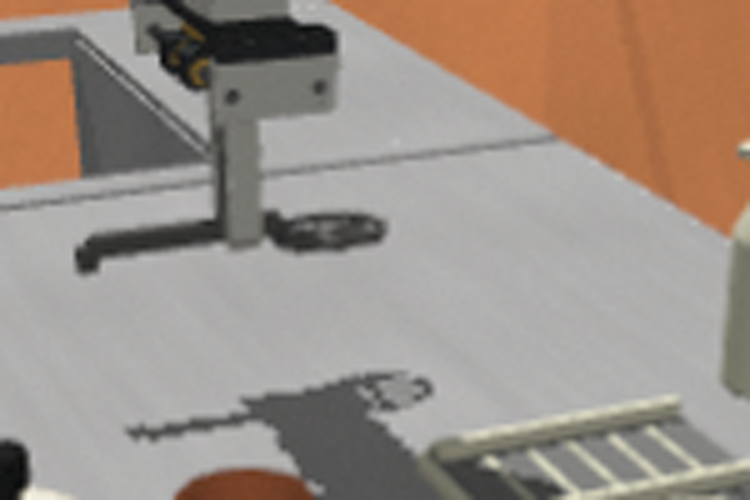

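Emit:
{"op": "play_rows", "data": {"series": [[[0.006,0,-0.011],0,1],[[0.02,0,-0.035],-0.01,1],[[0.036,0,-0.065],-0.02,1],[[0.052,0,-0.095],-0.03,1],[[0.068,0,-0.125],-0.03,1],[[0.085,0,-0.155],-0.03,1],[[0.102,0,-0.185],-0.03,1],[[0.115,0,-0.21],-0.03,1],[[0.123,0,-0.223],-0.03,1],[[0.126,0,-0.228],-0.03,1],[[0.126,0,-0.228],-0.03,1],[[0.126,0,-0.228],-0.03,1]]}}

```text
clock: 5.05
eef_pos: [658.8, 151.7, 83.6]
eef_rot: [-1.572, 0.001, 0.012]
wrist_force: [1.0, -0.6, 0.0]
finger_gap: 11.5
```

```bash
python3 -c "
from h import *
go(659,151,21,.01)
snap('side','s3',(200,80,200,150),4)"
```

```text
t 5.05 pos [658.8 151.7  83.6] rot [-1.572e+00  1.000e-03  1.200e-02] gap 11.5 f [ 1.  -0.6  0. ] j [ 0.17  0.69  1.24 -0.    1.22 -1.41]
shift m [ 0.0003  0.0626 -0.0007] twist [ 0.001  0.002 -0.001]
```

View pics/s3.png

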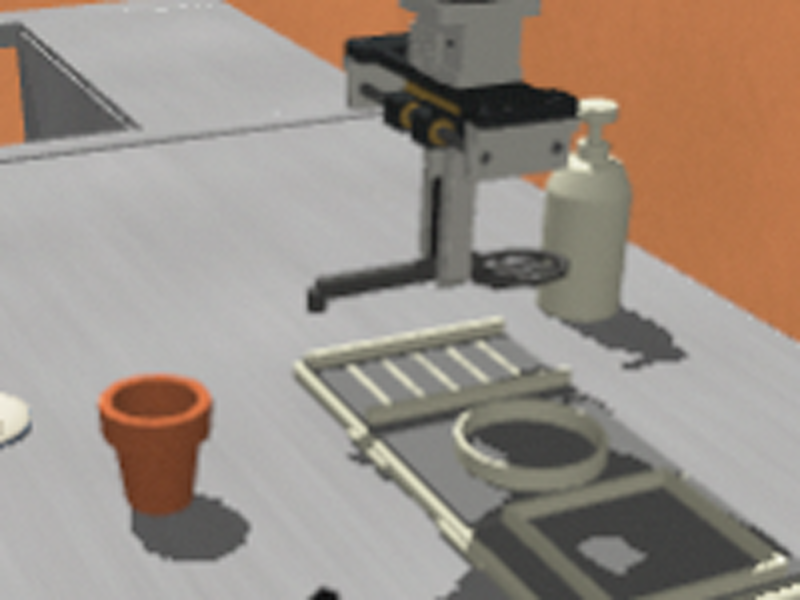

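Emit:
{"op": "play_rows", "data": {"series": [[[0,0.015,0],0,1],[[0,0.03,0],0,1],[[0,0.044,0],0,1],[[0,0.053,0],0,1],[[0,0.058,0],0,1],[[0,0.06,0],0,1],[[0,0.062,0],0,1],[[0,0.063,0],0,1],[[0,0.063,0],0,1],[[0,0.063,0],0,1]]}}

```text
clock: 6.1
eef_pos: [658.9, 151.8, 21.0]
eef_rot: [-1.572, 0.001, 0.012]
wrist_force: [-0.2, -0.4, -1.7]
finger_gap: 12.1
```

```bash
python3 -c "
from h import *
go(659,151,20,.01)
snap('side','s4',(240,100,200,150),4)"
```

```text
t 6.1 pos [658.9 151.8  21. ] rot [-1.572e+00  1.000e-03  1.200e-02] gap 12.1 f [-0.2 -0.4 -1.7] j [ 0.17  0.76  1.27 -0.    1.11 -1.41]
shift m [ 0.0001  0.001  -0.0008] twist [ 0.001  0.002 -0.001]
```

View pics/s4.png

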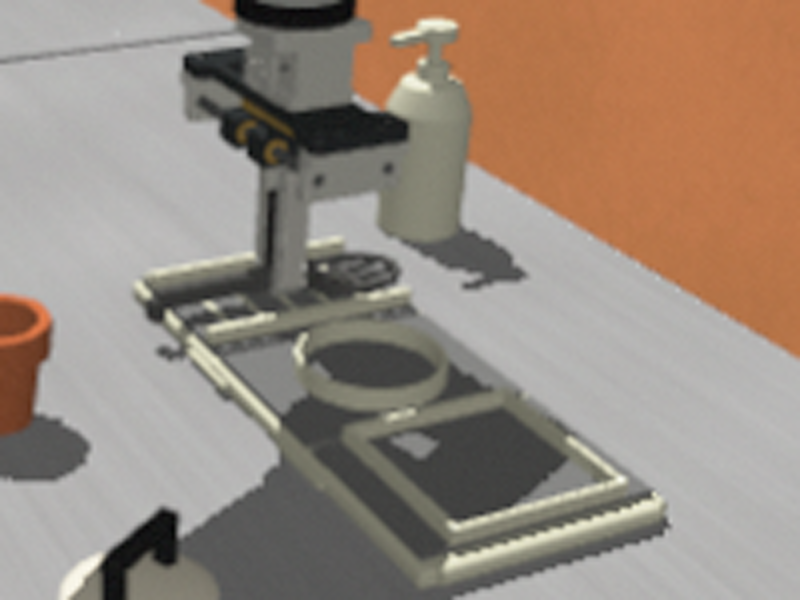

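Spoon sits between the rails (bowl at 355,270; handle end at 155,310). I'll go 1.5 mm lower to touch, open a little, and lift off.

Emit:
{"op": "play_rows", "data": {"series": [[[0,0.001,0],0,1],[[0,0.0015,0],0,1],[[0,0.0015,0],0,1],[[0,0.0015,0],0,0.8],[[0,0.0015,0],0,0.7],[[0,0.0015,0],0,0.65],[[0,0.0015,0],0,0.65],[[0,0.0015,0],0,0.65],[[0,0.0,0],0,0.65],[[0,-0.01,0],0,0.65],[[0,-0.03,0],0,0.65],[[0,-0.06,0],0,0.6],[[0,-0.1,0],0,0.4],[[0,-0.13,0],0,0.1],[[0,-0.13,0],0,0],[[0,-0.13,0],0,0]]}}

```text
clock: 7.75
eef_pos: [659.0, 152.0, 151.8]
eef_rot: [-1.572, -0.0, 0.012]
wrist_force: [-0.4, 0.2, -1.3]
finger_gap: 66.7
```

```bash
python3 -c "
from h import *
go(350,-247.5,150,.268)"
```

```text
t 7.75 pos [659.  152.  151.8] rot [-1.572 -0.     0.012] gap 66.7 f [-0.4  0.2 -1.3] j [ 0.17  0.63  1.17 -0.    1.34 -1.41]
shift m [-0.3139  0.0019 -0.3956] twist [ 0.001 -0.256  0.   ]
```

Emit:
{"op": "play_rows", "data": {"series": [[[-0.02,0.001,-0.025],0.1,0],[[-0.314,0.001,-0.395],1.315,0],[[-0.314,0.001,-0.395],1.315,0],[[-0.314,0.001,-0.395],1.315,0],[[-0.314,0.001,-0.395],1.315,0],[[-0.314,0.001,-0.395],1.315,0],[[-0.314,0.001,-0.395],1.315,0],[[-0.314,0.001,-0.395],1.315,0],[[-0.314,0.001,-0.395],1.315,0],[[-0.314,0.001,-0.395],1.315,0],[[-0.314,0.001,-0.395],1.315,0],[[-0.314,0.001,-0.395],1.315,0],[[-0.314,0.001,-0.395],1.315,0],[[-0.314,0.001,-0.395],1.315,0],[[-0.314,0.001,-0.395],1.315,0],[[-0.314,0.001,-0.395],1.315,0]]}}

```text
clock: 9.35
eef_pos: [350.3, -246.3, 150.8]
eef_rot: [-1.571, -0.001, -1.301]
wrist_force: [-0.6, -0.9, -0.6]
finger_gap: 93.8
```

```bash
python3 -c "
from h import *
go(350.5,-247.5,44,-1.303)
snap('side','s5',(150,120,240,220),2.5);snap('top','t5')
a=cv2.imread('pics/t5.png')[140:210,200:350];b=cv2.imread('pics/s5.png');o=np.zeros((550,800,3),np.uint8);o[:280,:600]=cv2.resize(a,None,fx=4,fy=4,interpolation=2)
cv2.imwrite('pics/t5c.png',o[:280,:600])
o=np.zeros((600,800,3),np.uint8);o[:280,:600]=cv2.resize(a,None,fx=4,fy=4,interpolation=2);o[285:600,:]=0
s=cv2.imread('pics/s5_full.png')[230:340,190:390];o[285:600,:572]=cv2.resize(s,(572,315));cv2.imwrite('pics/c5.png',o)"
```

```text
t 9.35 pos [ 350.3 -246.3  150.8] rot [-1.571e+00 -1.000e-03 -1.301e+00] gap 93.8 f [-0.6 -0.9 -0.6] j [-0.7   0.09  1.91 -0.    1.14 -0.97]
shift m [ 1.200e-03  1.068e-01 -1.000e-04] twist [-0.     0.002  0.001]
```

View pics/c5.png

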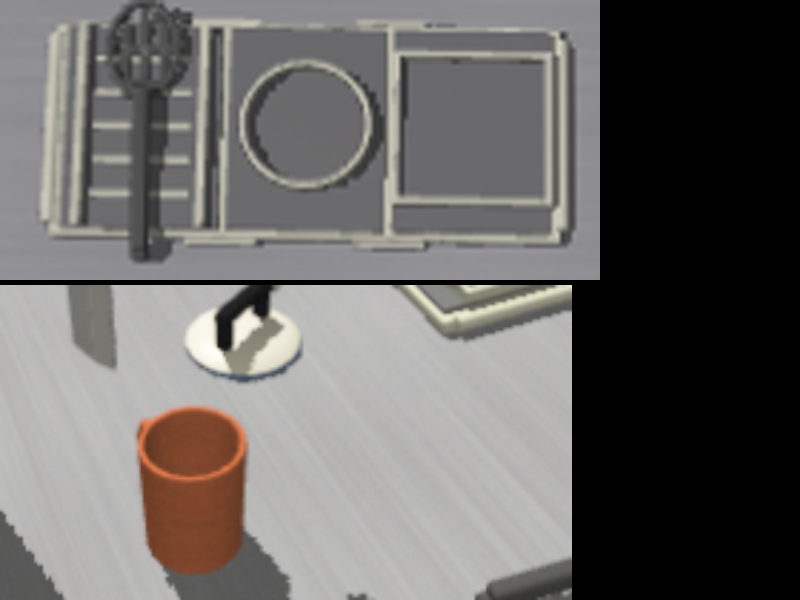

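The spoon lies lengthwise between the rails and roughly centred, bowl at (150,45) and handle end at (142,255). Next I descend on the cup and grip it.

Emit:
{"op": "play_rows", "data": {"series": [[[0.001,0.02,0],0,0],[[0.001,0.045,0],0,0],[[0.001,0.07,0],0,0],[[0.001,0.09,0],0,0],[[0.001,0.102,0],0,0],[[0.001,0.107,0],0,0],[[0.001,0.107,0],0,0],[[0.001,0.107,0],0,0.2],[[0.001,0.107,0],0,0.3],[[0.001,0.107,0],0,0.36],[[0.001,0.107,0],0,0.42],[[0.001,0.107,0],0,0.6],[[0.001,0.107,0],0,1],[[0.001,0.107,0],0,1],[[0.001,0.107,0],0,1],[[0.001,0.107,0],0,1]], "squeeze": 18}}

```text
clock: 11.05
eef_pos: [350.5, -247.6, 44.0]
eef_rot: [-1.571, -0.001, -1.302]
wrist_force: [-1.5, -0.0, 4.1]
finger_gap: 56.2
```

Emit:
{"op": "play_rows", "data": {"series": [[[0,-0.005,0],0,1],[[0,-0.015,0],0,1],[[0,-0.03,0],0,1],[[0,-0.05,0],0,1],[[0,-0.065,0],0,1],[[0,-0.077,0],0,1],[[0,-0.08,0],0,1],[[0,-0.08,0],0,1],[[0,-0.08,0],0,1]]}}

```text
clock: 11.95
eef_pos: [350.2, -247.3, 123.4]
eef_rot: [-1.571, -0.0, -1.302]
wrist_force: [0.6, -0.2, -1.0]
finger_gap: 55.9
```

```bash
python3 -c "
from h import *
go(659.5,32.5,124,-1.303)
snap('side','s6',(150,120,240,220),2.5)"
```

```text
t 11.95 pos [ 350.2 -247.3  123.4] rot [-1.571 -0.    -1.302] gap 55.9 f [ 0.6 -0.2 -1. ] j [-0.7   0.12  1.94 -0.    1.08 -0.97]
shift m [-0.1876 -0.0008  0.3725] twist [0.    0.001 0.   ]
```

View pics/s6.png

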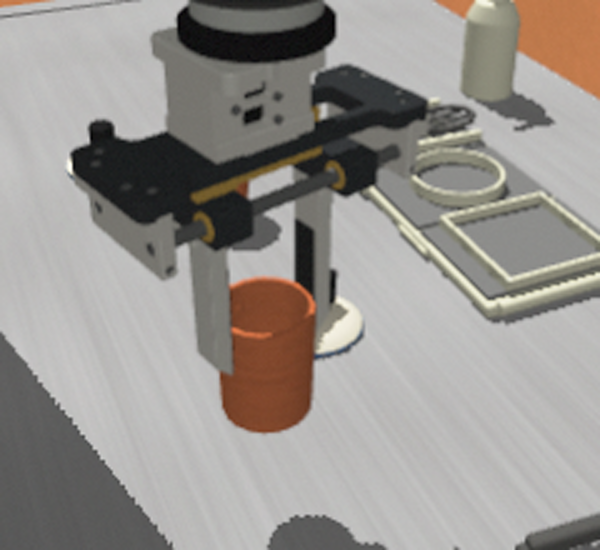

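Emit:
{"op": "play_rows", "data": {"series": [[[-0.005,0,0.01],0,1],[[-0.015,0,0.03],0,1],[[-0.028,0,0.055],0,1],[[-0.04,0,0.08],0,1],[[-0.053,0,0.105],0,1],[[-0.065,0,0.13],0,1],[[-0.078,0,0.155],0,1],[[-0.091,0,0.18],0,1],[[-0.103,0,0.205],0,1],[[-0.116,0,0.23],0,1],[[-0.129,0,0.255],0,1],[[-0.141,0,0.28],0,1],[[-0.154,0,0.305],0,1],[[-0.165,0,0.328],0,1],[[-0.175,0,0.348],0,1],[[-0.182,0,0.362],0,1],[[-0.186,0,0.37],0,1],[[-0.1876,0,0.3725],0,1],[[-0.1876,0,0.3725],0,1],[[-0.1876,0,0.3725],0,1]]}}

```text
clock: 14.0
eef_pos: [659.1, 32.2, 123.1]
eef_rot: [-1.572, 0.0, -1.302]
wrist_force: [-0.8, -0.5, -3.3]
finger_gap: 56.2
```

```bash
python3 -c "
from h import *
go(659.5,32.5,60.5,-1.303)
snap('side','s7',(240,80,200,170),3.5)"
```

```text
t 14.0 pos [659.1  32.2 123.1] rot [-1.572  0.    -1.302] gap 56.2 f [-0.8 -0.5 -3.3] j [-0.01  0.61  1.26 -0.    1.27 -0.28]
shift m [-0.0002  0.0626  0.0005] twist [ 0.001  0.001 -0.   ]
```

View pics/s7.png

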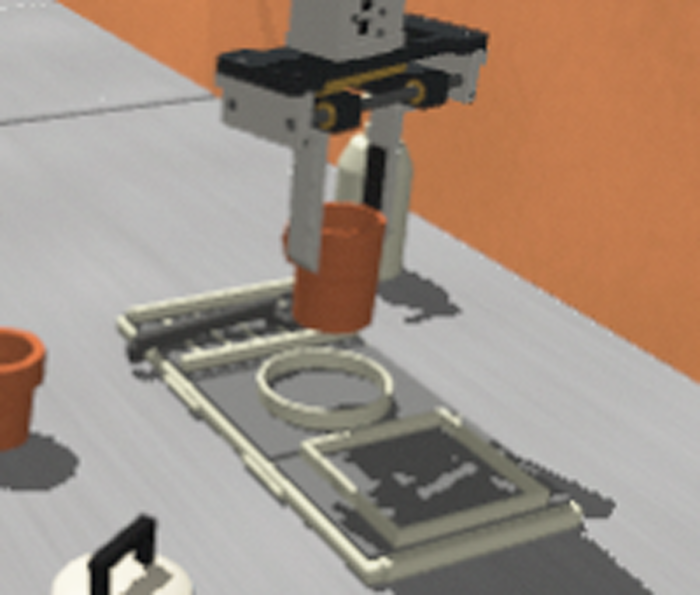

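Emit:
{"op": "play_rows", "data": {"series": [[[0,0.015,0],0,1],[[0,0.03,0],0,1],[[0,0.044,0],0,1],[[0,0.052,0],0,1],[[0,0.057,0],0,1],[[0,0.06,0],0,1],[[0,0.062,0],0,1],[[0,0.063,0],0,1],[[0,0.063,0],0,1],[[0,0.063,0],0,1]]}}

```text
clock: 15.05
eef_pos: [659.3, 32.1, 60.6]
eef_rot: [-1.571, -0.0, -1.302]
wrist_force: [-0.6, -0.4, -2.2]
finger_gap: 56.1
```

```bash
python3 -c "
from h import *
go(659.5,32.5,60,-1.303)
snap('side','s8',(260,100,180,150),4)"
```

```text
t 15.05 pos [659.3  32.1  60.6] rot [-1.571 -0.    -1.302] gap 56.1 f [-0.6 -0.4 -2.2] j [-0.01  0.68  1.31 -0.    1.15 -0.28]
shift m [-0.0003  0.0006  0.0003] twist [0.    0.001 0.   ]
```

View pics/s8.png

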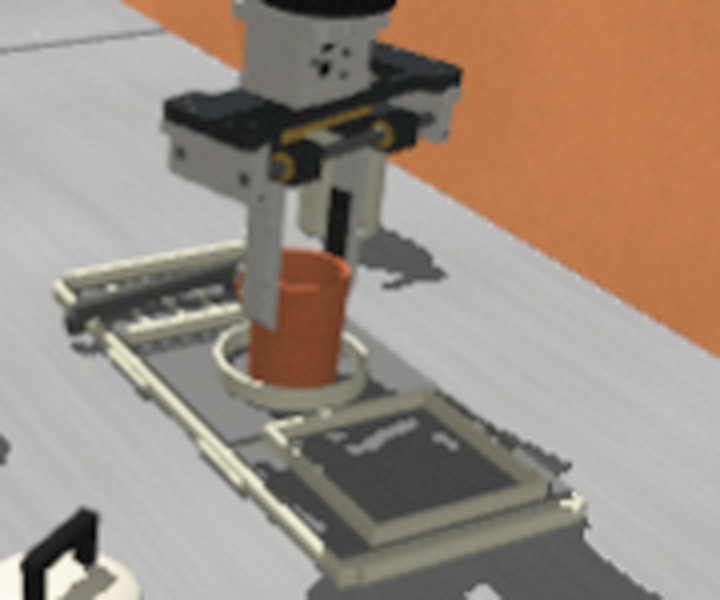

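The cup is inside the hoop (body at 295,340; hoop centre about 290,360). I'll lower 1.5 mm and release.

Emit:
{"op": "play_rows", "data": {"series": [[[0,0.001,0],0,1],[[0,0.0015,0],0,1],[[0,0.0015,0],0,1],[[0,0.0015,0],0,0.35],[[0,0.0015,0],0,0.3],[[0,0.0015,0],0,0.2],[[0,0.0015,0],0,0.1],[[0,0.0015,0],0,0.05],[[0,0.001,0],0,0.05],[[0,-0.01,0],0,0.05],[[0,-0.03,0],0,0.05],[[0,-0.06,0],0,0.05],[[0,-0.09,0],0,0.05],[[0,-0.1,0],0,0.05],[[0,-0.1,0],0,0.05]]}}

```text
clock: 16.6
eef_pos: [659.8, 32.1, 162.3]
eef_rot: [-1.568, -0.001, -1.302]
wrist_force: [0.9, 0.5, 0.2]
finger_gap: 89.2
```

```bash
python3 -c "
from h import *
print(plane('top',[[140+155/2.6,130+378/2.6]],48), plane('side',[[140+117/2.3,130+98/2.3]],37))
im=cv2.imread('pics/top0.png');h=cv2.cvtColor(im,cv2.COLOR_BGR2HSV);m=((h[...,2]>140)&(h[...,1]<60)).astype(np.uint8);k=m*0;k[255:300,180:225]=m[255:300,180:225]
c=max(cv2.findContours(k,0,1)[0],key=cv2.contourArea);(a,r)=cv2.minEnclosingCircle(c);print(a,r,plane('top',[a],4))
go(360,236,155,-.6)"
```

```text
[[358.26304445 234.96993662  48.        ]] [[363.73815402 243.24024542  37.        ]]
(202.0, 275.52325439453125) 30.086708068847656 [[361.10489379 236.19299888   4.        ]]
t 16.6 pos [659.8  32.1 162.3] rot [-1.568e+00 -1.000e-03 -1.302e+00] gap 89.2 f [0.9 0.5 0.2] j [-0.01  0.58  1.22 -0.    1.34 -0.28]
shift m [-0.2761  0.0064 -0.235 ] twist [-0.002 -0.702  0.002]
```

Emit:
{"op": "play_rows", "data": {"series": [[[-0.02,0.003,-0.017],0,0.2],[[-0.276,0.006,-0.235],0,0.4],[[-0.276,0.006,-0.235],0,0.4],[[-0.276,0.006,-0.235],0,0.4],[[-0.276,0.006,-0.235],0,0.4],[[-0.276,0.006,-0.235],0,0.4],[[-0.276,0.006,-0.235],0,0.4],[[-0.276,0.006,-0.235],0,0.4],[[-0.276,0.006,-0.235],0,0.4],[[-0.276,0.006,-0.235],0,0.4],[[-0.276,0.006,-0.235],0,0.4],[[-0.276,0.006,-0.235],0,0.4],[[-0.276,0.006,-0.235],0,0.4]]}}

```text
clock: 17.9
eef_pos: [360.5, 235.4, 155.1]
eef_rot: [-1.569, -0.001, -1.304]
wrist_force: [-0.4, 0.5, -0.1]
finger_gap: 56.4
```

```bash
python3 -c "
from h import *
go(360.5,237,26,-1.3)
snap('side','s9')
a=cv2.imread('pics/s9_full.png');b=a[100:230,140:440];cv2.imwrite('pics/s9c.png',cv2.resize(b,None,fx=2.6,fy=2.6,interpolation=2))"
```

```text
t 17.9 pos [360.5 235.4 155.1] rot [-1.569e+00 -1.000e-03 -1.304e+00] gap 56.4 f [-0.4  0.5 -0.1] j [ 0.49  0.08  1.9  -0.    1.15  0.23]
shift m [-1.700e-03  1.291e-01  1.000e-04] twist [-0.002 -0.004  0.001]
```

View pics/s9c.png

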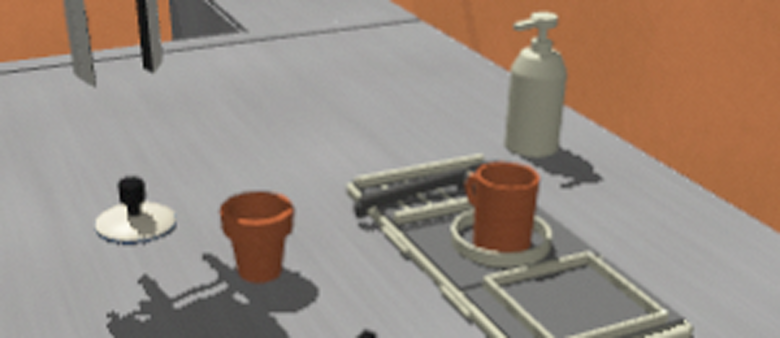

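Emit:
{"op": "play_rows", "data": {"series": [[[-0.002,0.02,0],0,0.4],[[-0.002,0.045,0],0,0.4],[[-0.002,0.07,0],0,0.4],[[-0.002,0.095,0],0,0.4],[[-0.002,0.112,0],0,0.4],[[-0.002,0.123,0],0,0.4],[[-0.002,0.128,0],0,0.4],[[-0.002,0.129,0],0,0.45],[[-0.002,0.129,0],0,0.55],[[-0.002,0.129,0],0,0.65],[[-0.002,0.129,0],0,0.75],[[-0.002,0.129,0],0,1],[[-0.002,0.129,0],0,1],[[-0.002,0.129,0],0,1],[[-0.002,0.129,0],0,1],[[-0.002,0.129,0],0,1]], "squeeze": 25}}

```text
clock: 19.55
eef_pos: [360.4, 237.5, 26.6]
eef_rot: [-1.568, -0.001, -1.303]
wrist_force: [-1.2, -1.1, 6.5]
finger_gap: 25.1
```

Emit:
{"op": "play_rows", "data": {"series": [[[0,-0.005,0],0,1],[[0,-0.015,0],0,1],[[0,-0.035,0],0,1],[[0,-0.06,0],0,1],[[0,-0.085,0],0,1],[[0,-0.11,0],0,1],[[0,-0.125,0],0,1],[[0,-0.135,0],0,1],[[0,-0.138,0],0,1],[[0,-0.138,0],0,1],[[0,-0.138,0],0,1]]}}

```text
clock: 20.65
eef_pos: [359.7, 237.3, 163.9]
eef_rot: [-1.569, -0.001, -1.303]
wrist_force: [-0.9, -0.2, -1.1]
finger_gap: 25.3
```

```bash
python3 -c "
from h import *
go(659,-85.5,164,-1.3)
snap('side','s10')
a=cv2.imread('pics/s10_full.png');b=a[40:240,120:420];cv2.imwrite('pics/s10c.png',cv2.resize(b,None,fx=2.5,fy=2.5,interpolation=2))"
```

```text
t 20.65 pos [359.7 237.3 163.9] rot [-1.569e+00 -1.000e-03 -1.303e+00] gap 25.3 f [-0.9 -0.2 -1.1] j [ 0.5   0.07  1.89 -0.    1.18  0.23]
shift m [0.3904 0.0007 0.2034] twist [-0.002 -0.003  0.001]
```

View pics/s10c.png

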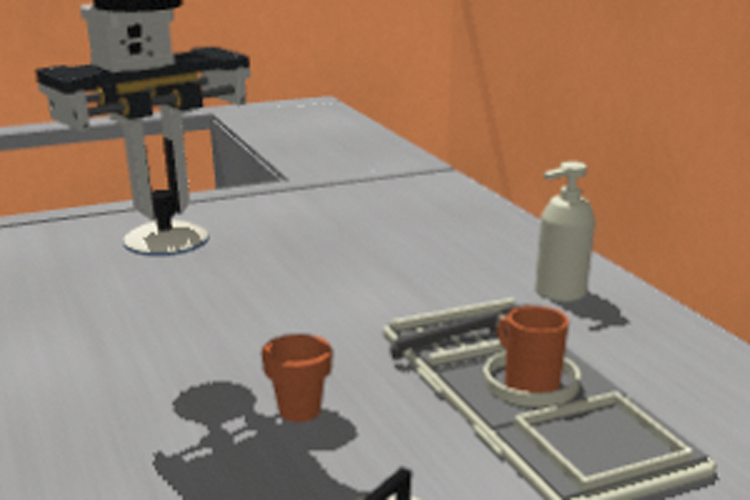

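The lid hangs level from the knob at (165,235), with the cup upright in the hoop. One viewing is left, so I'm keeping it for the end and will check the lid numerically until then.

Emit:
{"op": "play_rows", "data": {"series": [[[0.009,0,0.005],0,1],[[0.027,0,0.014],0,1],[[0.05,0,0.026],0,1],[[0.075,0,0.039],0,1],[[0.1,0,0.052],0,1],[[0.125,0,0.065],0,1],[[0.15,0,0.078],0,1],[[0.175,0,0.091],0,1],[[0.2,0,0.104],0,1],[[0.225,0,0.117],0,1],[[0.25,0,0.13],0,1],[[0.275,0,0.143],0,1],[[0.3,0,0.156],0,1],[[0.325,0,0.169],0,1],[[0.348,0,0.181],0,1],[[0.368,0,0.192],0,1],[[0.382,0,0.199],0,1],[[0.39,0,0.2035],0,1],[[0.39,0,0.2035],0,1],[[0.39,0,0.2035],0,1]]}}

```text
clock: 22.7
eef_pos: [658.7, -84.9, 164.2]
eef_rot: [-1.57, -0.001, -1.303]
wrist_force: [0.2, -0.4, -1.4]
finger_gap: 25.4
```

Emit:
{"op": "play_rows", "data": {"series": [[[0,0.015,0],0,1],[[0,0.035,0],0,1],[[0,0.055,0],0,1],[[0,0.07,0],0,1],[[0,0.08,0],0,1],[[0,0.085,0],0,1],[[0,0.085,0],0,1],[[0,0.085,0],0,1]]}}

```text
clock: 23.5
eef_pos: [659.1, -85.0, 79.9]
eef_rot: [-1.569, -0.001, -1.303]
wrist_force: [-0.8, -0.1, -0.9]
finger_gap: 25.4
```

```bash
python3 -c "
from h import *
np.set_printoptions(precision=1,suppress=True)
go(659.5,-85.5,42.5,-1.3)
snap('side','s11')
a=cv2.imread('pics/s11_full.png');h=cv2.cvtColor(a,cv2.COLOR_BGR2HSV)
s=manip.read_state()['eef_pos'];c=px('side',[s+[0,0,-26.6+4]])[0];print('expected lid disc px',c)
m=((h[...,2]>140)&(h[...,1]<70)).astype(np.uint8);k=m*0;u,v=c.astype(int);k[v-18:v+22,u-35:u+35]=m[v-18:v+22,u-35:u+35]
for q in cv2.findContours(k,0,1)[0]:
  if cv2.contourArea(q)>60: print(cv2.contourArea(q),cv2.boundingRect(q))
t=np.linspace(0,6.28,60);d=px('side',s+np.c_[40*np.cos(t),40*np.sin(t),0*t-22.6]);print('exp box',d.min(0),d.max(0))
"
```

```text
t 23.5 pos [659.1 -85.   79.9] rot [-1.6 -0.  -1.3] gap 25.4 f [-0.8 -0.1 -0.9] j [-0.2  0.7  1.3 -0.   1.2 -0.5]
shift m [0. 0. 0.] twist [-0. -0.  0.]
expected lid disc px [361.9 201.7]
198.0 (326, 202, 28, 21)
618.5 (366, 183, 30, 40)
384.5 (343, 183, 37, 29)
exp box [343.2 192.7] [380.7 211.5]
```

The lid's blob spans columns 343–380, and the expected span is 343–381, so it is centred under the TCP. I'll lower it.

Emit:
{"op": "play_rows", "data": {"series": [[[0,0.012,0],0,1],[[0,0.023,0],0,1],[[0,0.031,0],0,1],[[0,0.034,0],0,1],[[0,0.036,0],0,1],[[0,0.037,0],0,1],[[0,0.038,0],0,1],[[0,0.038,0],0,1],[[0,0.038,0],0,1]]}}

```text
clock: 24.45
eef_pos: [659.4, -85.1, 42.6]
eef_rot: [-1.568, -0.002, -1.303]
wrist_force: [-1.7, 0.6, 3.8]
finger_gap: 25.3
```

Emit:
{"op": "play_rows", "data": {"series": [[[0,0,0],0,0.7],[[0,0,0],0,0.65],[[0,0,0],0,0.6],[[0,0,0],0,0.55],[[0,0,0],0,0.5],[[0,0,0],0,0.5],[[0,-0.002,0],0,0.5],[[0,-0.012,0],0,0.5],[[0,-0.032,0],0,0.5],[[0,-0.06,0],0,0.5],[[0,-0.09,0],0,0.5],[[0,-0.12,0],0,0.5],[[0,-0.12,0],0,0.5]]}}

```text
clock: 25.75
eef_pos: [660.7, -85.3, 168.4]
eef_rot: [-1.561, -0.005, -1.303]
wrist_force: [0.7, 0.0, 0.3]
finger_gap: 46.8
```

```bash
python3 -c "
from h import *
go(400,0,250,-1.3)"
```

```text
t 25.75 pos [660.7 -85.3 168.4] rot [-1.561 -0.005 -1.303] gap 46.8 f [0.7 0.  0.3] j [-0.18  0.58  1.2  -0.    1.34 -0.45]
shift m [-0.1507 -0.0846 -0.2281] twist [-0.01  -0.003  0.005]
```

Emit:
{"op": "play_rows", "data": {"series": [[[0.005,-0.01,-0.02],0,0.5],[[0.077,-0.035,-0.343],0,0.5],[[0.077,-0.035,-0.343],0,0.5],[[0.077,-0.035,-0.343],0,0.5],[[0.077,-0.035,-0.343],0,0.5],[[0.077,-0.035,-0.343],0,0.5],[[0.077,-0.035,-0.343],0,0.5],[[0.077,-0.035,-0.343],0,0.5],[[0.077,-0.035,-0.343],0,0.5],[[0.077,-0.035,-0.343],0,0.5],[[0.077,-0.035,-0.343],0,0.5]]}}

```text
clock: 26.85
eef_pos: [350.5, -249.8, 200.3]
eef_rot: [-1.561, -0.005, -1.303]
wrist_force: [0.6, 1.1, 0.3]
finger_gap: 46.6
```

```bash
python3 -c "
from h import *
print(manip.read_state()['eef_pos'],manip.read_state()['clock'])
snap('top','tf');snap('side','sf')
a=cv2.imread('pics/tf.png')[135:275,195:365];b=cv2.imread('pics/sf.png')[120:260,260:420]
a=cv2.resize(a,(486,400),interpolation=2)[:,:];b=cv2.resize(b,(314,275),interpolation=2)
o=np.zeros((400,800,3),np.uint8);o[:,:486]=a;o[:275,486:]=b;cv2.imwrite('pics/f.png',o)"
```

```text
[ 350.47451943 -249.76920884  200.34759163] 26.85
```

View pics/f.png

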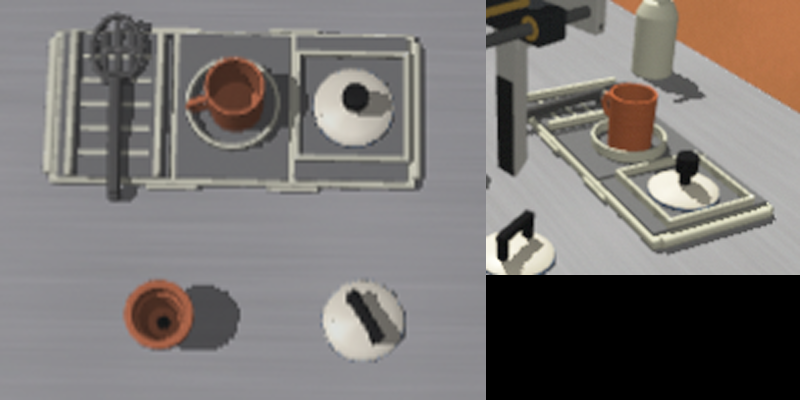

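```bash
python3 -c "
from cell import manip
print(manip.sign_off())"
```

```text
the job is handed in; nothing more can be done
None
```

All three washed things are in the drainer, placed in the order asked: spoon, cup, then lid. I handed the job in at about 27 s of the 96 s allowed.

The last top and side views showed:
- **Slotted spoon:** it lies lengthwise between the trough rails, near the middle.
- **Cup:** it stands upright inside the hoop.
- **Knob lid:** it lies flat, knob up, clear of all sides of the square rim.
- **Look-alikes:** the flower pot and bar lid look unmoved. The solid spoon was outside the final crops, but the arm never went near it.
- **Gripper:** it is open (47 mm) and clear of everything.

The highest wrist force I read at the end of a move was about 7 N.

Some early measurements disagreed:
- **Tray corners:** my two-view matches missed by about 50 mm, so I dropped them. I located the drainer from the top view, using the given rim heights, and only the hoop was also measured from both views.
- **Spoon angle:** the estimates differed by up to about 0.1 rad, so I used a value near the top-view one. The grasp closed cleanly on the handle.

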